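# Swing the sample carrier round its pin against the stop

## Task

Push the white rack carrier round on its pivot pin, counter-clockwise seen from above, until its long side meets the red sprung tip of the stop, and press it home there with a firm but gentle push of about 7 N, held for half a second. The stop is only held by friction and has been set: do not shift it at all. Then take the gripper away, leaving the carrier resting against the tip with the tube rack still seated in it, and leave the two bottles and the dish where they stand.

Things in the scene. Friction and masses are not known exactly. Their poses are not given: they have to be found in the camera images.
- pivot_base: Aluminium disc, 230 mm diameter, 10 mm thick, with degree ticks, fixed to the worktop. Origin: centre of its underside. An upright steel pin (12 mm diameter) stands at its centre; its dark head, 24 mm diameter, top 33.5 mm above the worktop, keeps the carrier from being lifted off.
- carrier: Loose white plastic carrier, 0.3 kg, turning on the pin (0.5 mm play) and dragging on the disc by 1 to 3 N. Origin: underside, on the pin axis; x runs along it to the far end. Spans x -22 to 151, y -36 to +36 mm. Flat upright side walls (x 27 to 151 mm) stand 10 to 28 mm above the worktop; beyond 115 mm it overhangs the disc. Its +y side meets the stop; the -y side is the one to push.
- stop: Black clamp on the disc's rim, held only by friction: about 13 N on the tip slips it round the pin. Origin: on the pin axis, at the worktop. A sprung red tip (4 N/mm, 5 mm travel) at x 118 mm, 19 mm above the worktop, points to its -y. The tip's reach is hand-set and not reported: its end is at y 36 to 60 mm, so the carrier meets it when turned 0 to 0.2 rad past the stop's x axis. Block: x 80 to 132, y 70 to 98, top 31 mm.
- stop_screw (a point): Top of the small brass clamp screw on the stop's black block, 37.5 mm above the worktop; x = 94, y = 84 mm in the stop's frame.
- rack: Blue microtube rack, 52x100x32 mm, with four capped tubes fixed in it (top 44 mm above its underside, 59 mm above the worktop), standing loose in the carrier's pocket with 2 to 4 mm of play. Origin: centre of its underside; its y lies along the carrier.
- pocket (a point): Centre of the floor of the carrier's pocket, 88.5 mm from the pin along the carrier, 5 mm above its underside.
- white_bottle: Bystander: white square bottle with red cap, 38x38x88 mm, origin at the centre of its underside.
- dish: Bystander: closed clear culture dish, 91 mm diameter, 15 mm high, origin at the centre of its underside.
- blue_cap_bottle: Bystander: round bottle with blue cap, 46 mm diameter, 88 mm high, origin at the centre of its underside.
Not all that is in view belongs to the job. What is shaped like the carrier but yellow is not meant.

How it is judged:
By the outcome, as a careful person would: the job done as asked, in the order asked, and still so for the second after the job is handed in, with the robot touching nothing.
It also fails if it takes over 45 s, if anything falls off the work surface, if the arm or the gripper's body presses on something with over 40 N, if the wrist force passes 120 N, or if a joint passes its speed limit or range.

## Robot

A 6-joint arm with a two-finger parallel gripper is mounted at the origin on a cart in front of the work surface, level with it; the furniture and walls round the work are solid. World frame = base frame: x ahead of the robot, y to its left, z up, the work surface at z = 0. Lengths are in mm, angles in rad, forces in N, time in s.
With the tool pointing down it reaches from about 300 to 775 mm from the base axis. Payload 14.6 kg.
Tool frame: the origin (TCP) lies at the very end of the fingers, on their centre line; the grasp point (between the pads) lies 19 mm behind it; z points along the fingers, y is the line along which they close (so a half turn about z gives the same grasp; the last joint's range is limited). The gripper opens to 94 mm and grips with 3 to 60 N. Pads are 16 mm wide; open, the fingers measure 119 mm over their backs; the gripper's body (75 mm by 177 mm) begins 78 mm behind the grasp point.
Start: joints at [1.281, 0.3, 1.521, -0, 1.321, -0.067], TCP at [121.527, 536.396, 205.446] pointing down, gripper open.
Joint ranges: [-3.03, 3.03], [-0.79, 2.21], [0.23, 2.52], [-1.04, 4.18], [0, 3.07], [-2.55, 2.55]. Speed limits (rad/s): [2.22, 2.22, 2.57, 3.14, 3.14, 3.14].

## Interface

Orientations are given as [roll, pitch, yaw] about the fixed x, y, z axes, in that order (R = Rz(yaw) Ry(pitch) Rx(roll)).
In Python, from cell import manip, camera, get_calibration gives the robot as it stands. The module is installed in compiled form; this text tells all that it offers.
- The arm moves only by the tool jog_arm, never from a script. Its argument "plan" is one flat list of numbers, 6 for each row, row after row: the shift along the world's x, y, z in m, then the turn, a rotation vector about the world's x, y, z in degrees. A call has 1 to 20 rows; each row is the pose to reach, as a shift and turn from the pose commanded when the call began; what a row does not reach only later rows make up. A row lasts 1/10 s, in which the tool goes at most 50 mm and 8.59 degrees, less where a joint would pass 70% of its speed; a pose out of reach is approached as far as the arm can. A call with a gripper value outside its range is refused whole. "claw" is the finger opening in m, from 0 to 0.094, set as the call begins (left out, the last holds). The fingers move at their own pace and stop on an object; "force" is the grip in N (left out, the last holds). Time passes only in rows, so rows that repeat a pose let the fingers close. It gives the time, the measured TCP pose, the force, the opening and the grip force at its end, in the units of the state.
- manip.read_state(): the state, without advancing time (a new reading comes with each control period).
- camera(name): name is "scene" or "top" or "wrist"; returns (picture, depth): 420x560x3 uint8, red, green, blue; 420x560 float32, mm along the optical axis (not along the pixel's ray), 0 where there is no reading.
- get_calibration(name): a dict with "fx", "fy", "cx", "cy" (pixels), "k1" (the pictures are not rectified: a ray, as slopes to the right and down, at radius r is drawn at 1 + k1 r^2 times it, then the intrinsics apply), "origin" and "attitude" of the camera in the world. Camera axes: x right, y down, z forward; pixel columns grow to the right and rows downward; lengths in mm; the calibration is good to about 2 mm. A picture is of the moment at which its call begins: read the wrist's pose just before it. get_calibration takes no time and is no camera call; for the wrist camera it gives the pose at the moment of the call.
- manip.sign_off(): hands the job in; it is judged then, once.
The state is a dict: "clock": time; "joints": joint angles; "qd": joint speeds; "effort": joint torques, N m; "eef_pos": TCP position; "eef_rot": TCP orientation; "wrist_force": force on the tool from outside, world axes, zero at the start; "moment": the same for the moment, N m; "finger_gap": finger opening in mm; "finger_force": force on a finger pad.
Only numpy, scipy, OpenCV 4.12 (cv2) and the standard library are available. Lean on these libraries where they do the work, as an engineer would, in place of code of your own. Each camera call takes 0.05 s, during which the arm holds its last target. There are 200 camera calls.

## Working session

There is one attempt and no reset: what is moved stays moved. The work goes in short steps, Python scripts to look and compute and a tool call to move; the robot and the scene stay as the last step left them, time stands still between calls to the robot, and variables do not carry over. Pictures are saved under pics/ and viewed, at most 10 in all, crops included, and the job is handed in when it is done.

Besides the shell and the picture viewer there is one more tool, called by a JSON object that holds its "api" and its "payload". jog_arm: Moves the arm, as the interface text tells. Its arguments: {"type":"object","properties":{"plan":{"type":"array"},"claw":{"type":"number"},"force":{"type":"number"}},"required":["plan"]}

```bash
mkdir -p pics; cat > h.py <<'E'
import numpy as np, cv2
from cell import manip, camera, get_calibration
def rot(a):
    a=np.array(a,float)
    return a
def pix2w(c,u,v,z=None,d=None):
    K=np.array([[c['fx'],0,c['cx']],[0,c['fy'],c['cy']],[0,0,1.]])
    s=cv2.undistortPoints(np.array([[[u,v]]],float),K,np.array([c['k1'],0,0,0.]))[0,0]
    r=R(c)@np.array([s[0],s[1],1]); o=np.array(c['origin'],float)
    if d is None: d=(z-o[2])/r[2]
    return o+d*r
def R(c):
    a=np.array(c['attitude'],float)
    if a.shape==(3,3): return a
    x,y,z=a
    cx,sx,cy,sy,cz,sz=np.cos(x),np.sin(x),np.cos(y),np.sin(y),np.cos(z),np.sin(z)
    return np.array([[cz,-sz,0],[sz,cz,0],[0,0,1]])@np.array([[cy,0,sy],[0,1,0],[-sy,0,cy]])@np.array([[1,0,0],[0,cx,-sx],[0,sx,cx]])
def snap(n,f,crop=None,k=1):
    c=get_calibration(n); p,d=camera(n)
    np.save('pics/'+f+'_d.npy',d); cv2.imwrite('pics/'+f+'_full.png',p[:,:,::-1])
    q=p if crop is None else p[crop[1]:crop[3],crop[0]:crop[2]]
    cv2.imwrite('pics/'+f+'.png',cv2.resize(q,None,fx=k,fy=k,interpolation=cv2.INTER_CUBIC)[:,:,::-1])
    return c,p,d
E
python3 - <<'E'
from h import *
for n in ['top','scene']:
    c,p,d=snap(n,n+'1',k=1.4); print(c)
print(manip.read_state())
E
```

```text
{'fx': 395.6434126458079, 'fy': 395.6434126458079, 'cx': 274.96507864180916, 'cy': 208.56062833235936, 'k1': -0.0988027444915805, 'origin': array([ 404.54217377, -118.51852579, 1184.18920642]), 'attitude': array([-3.00394235e+00, -1.85621555e-03, -1.58968166e+00])}
{'fx': 402.5514185074666, 'fy': 402.5514185074666, 'cx': 281.40867026187703, 'cy': 211.15259670503667, 'k1': -0.037160080304903656, 'origin': array([  53.64528456, -851.81223757,  446.83738777]), 'attitude': array([-1.9791112 ,  0.00282305, -0.60815653])}
{'clock': 0.1, 'joints': array([ 1.28138367e+00,  3.00415084e-01,  1.52151463e+00,  4.85294703e-06,
        1.32069867e+00, -6.65887491e-02]), 'qd': array([-3.03970097e-05, -2.60384926e-03,  5.50359631e-04, -2.03606244e-03,
        1.04415672e-03, -1.29855117e-03]), 'effort': array([ 1.66350219e-03, -5.32652414e+01, -3.53278327e+01,  7.09709153e-02,
        2.36094289e-02, -3.73308740e-05]), 'eef_pos': array([121.47021719, 536.17886835, 204.94516493]), 'eef_rot': array([-3.14055952e+00, -7.36077819e-05,  2.91876750e+00]), 'wrist_force': array([0.6631893 , 0.74916986, 0.17675212]), 'moment': array([0.0357479 , 0.00475748, 0.02157998]), 'finger_force': 0.0, 'finger_gap': 94.143930673977}
```

View pics/top1.png

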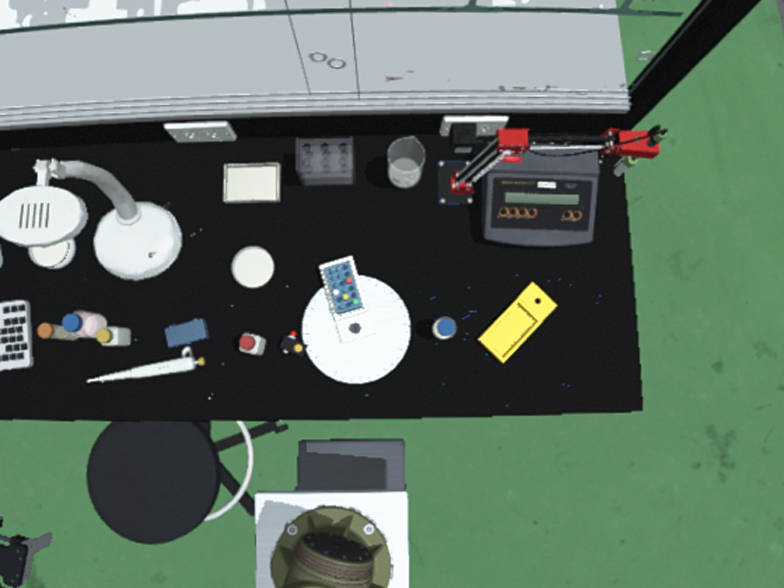

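View pics/scene1.png

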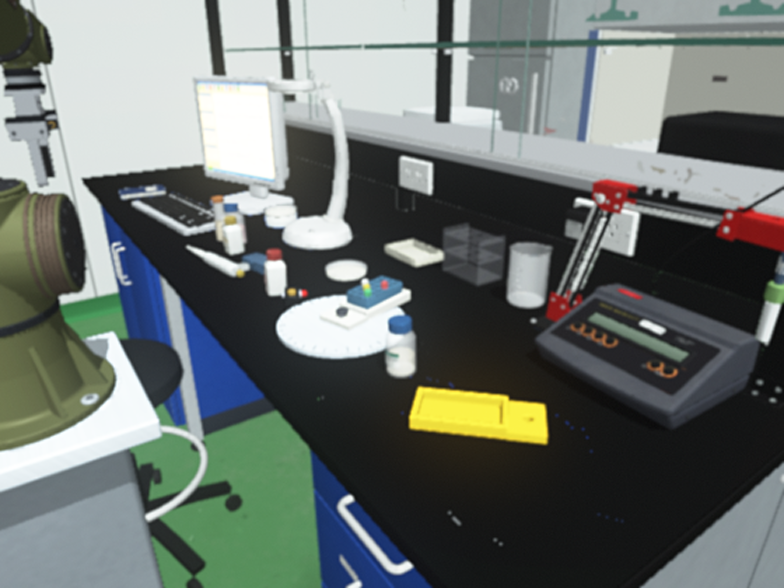

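Candidates in the top picture: white carrier with blue rack (345,295) on the disc, yellow decoy (517,322). I choose the white one. The stop is at (292,343), the white bottle at (252,343), the dish at (253,267) and the blue-cap bottle at (444,327). Close crop next.

```bash
python3 - <<'E'
import cv2
p=cv2.imread('pics/top1_full.png')[175:280,155:335]
cv2.imwrite('pics/c1.png',cv2.resize(p,None,fx=4.4,fy=4.4,interpolation=cv2.INTER_CUBIC))
E
```

```text
(no output)
```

View pics/c1.png

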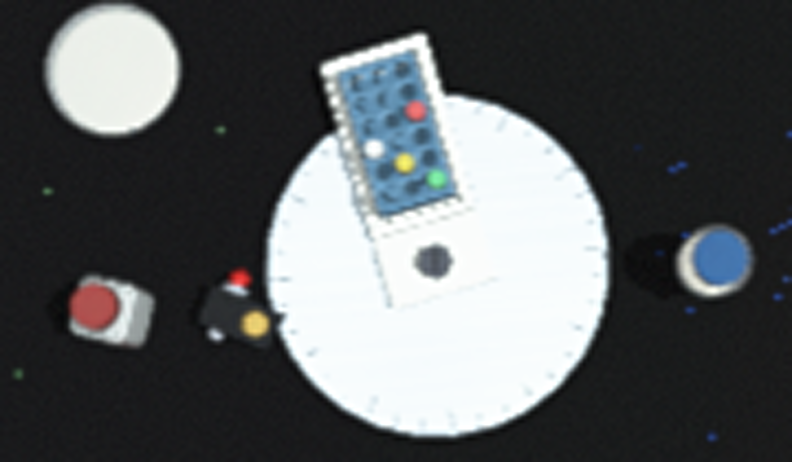

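The crop shows the pin head (433,261), the carrier's far corners (322,66) and (428,36), the brass screw (255,323), the red tip (240,278), the white bottle (110,310), the dish (113,68) and the blue cap (720,258).

```bash
python3 - <<'E'
from h import *
c=get_calibration('top')
def P(x,y,z): return pix2w(c,155+(x+.5)/4.4-.5,175+(y+.5)/4.4-.5,z)[:2]
pin=P(433,261,33.5); print('pin',pin,'disc',P(268,258,10),P(608,258,10),P(437,437,10),P(437,95,10))
for n,x,y,z in [('cL',322,66,28),('cR',428,36,28),('screw',255,323,37.5),('tip',240,278,19),('wb_cap',94,306,88),('dish',113,68,15),('bb',722,258,88)]:
    q=P(x,y,z); v=q-pin; print(n,q.round(1),np.hypot(*v).round(1),np.degrees(np.arctan2(v[1],v[0])).round(1))
E
```

```text
pin [490.48957649 -58.36883958] disc [496.2264187   54.58492841] [ 492.06591626 -175.36084131] [374.45800621 -58.33575696] [605.84789583 -61.17922589]
cL [624.1  15.5] 152.7 28.9
cR [643.4 -56.4] 152.9 0.7
screw [451.4  59.1] 123.9 108.4
tip [482.4  72.1] 130.7 93.5
wb_cap [461.5 153.7] 214.0 97.8
dish [628.1 161. ] 259.0 57.9
bb [ 484.8 -243.6] 185.3 -91.7
```

{"api": "jog_arm", "payload": {"plan": [0.5, -0.627, 0, 0, 0, -62.4, 0.5, -0.627, 0, 0, 0, -62.4, 0.5, -0.627, 0, 0, 0, -62.4, 0.5, -0.627, 0, 0, 0, -62.4, 0.5, -0.627, 0, 0, 0, -62.4, 0.5, -0.627, 0, 0, 0, -62.4, 0.5, -0.627, 0, 0, 0, -62.4, 0.5, -0.627, 0, 0, 0, -62.4, 0.5, -0.627, 0, 0, 0, -62.4, 0.5, -0.627, 0, 0, 0, -62.4, 0.5, -0.627, 0, 0, 0, -62.4, 0.5, -0.627, 0, 0, 0, -62.4, 0.5, -0.627, 0, 0, 0, -62.4, 0.5, -0.627, 0, 0, 0, -62.4, 0.5, -0.627, 0, 0, 0, -62.4, 0.5, -0.627, 0, 0, 0, -62.4, 0.5, -0.627, 0, 0, 0, -62.4, 0.5, -0.627, 0, 0, 0, -62.4, 0.5, -0.627, 0, 0, 0, -62.4], "claw": 0.0, "force": 20}}

```text
clock: 2.0
eef_pos: [621.1, -89.7, 205.4]
eef_rot: [-3.141, -0.0, 1.83]
wrist_force: [-0.3, -0.2, -0.5]
finger_gap: 0.5
finger_force: 0.0
```

```bash
python3 - <<'E'
from h import *
c,p,d=snap('wrist','w1',k=1.4); print(c); s=manip.read_state(); print(s['clock'],s['eef_pos'],s['eef_rot'],s['wrist_force'],s['finger_gap'])
E
```

```text
{'fx': 348.236839653665, 'fy': 348.236839653665, 'cx': 277.5893652382599, 'cy': 213.39963965844115, 'k1': -0.09099394918788685, 'origin': array([602.9710229 , -19.03523455, 384.24819051]), 'attitude': array([2.88924606e+00, 7.89218523e-05, 2.60008347e-01])}
2.05 [621.08429738 -89.45664716 205.72545154] [ 3.14149047e+00 -9.07387775e-05  1.83088785e+00] [ 0.93983445 -0.52214087 -0.27448764] 0.2664614596642002
```

View pics/w1.png

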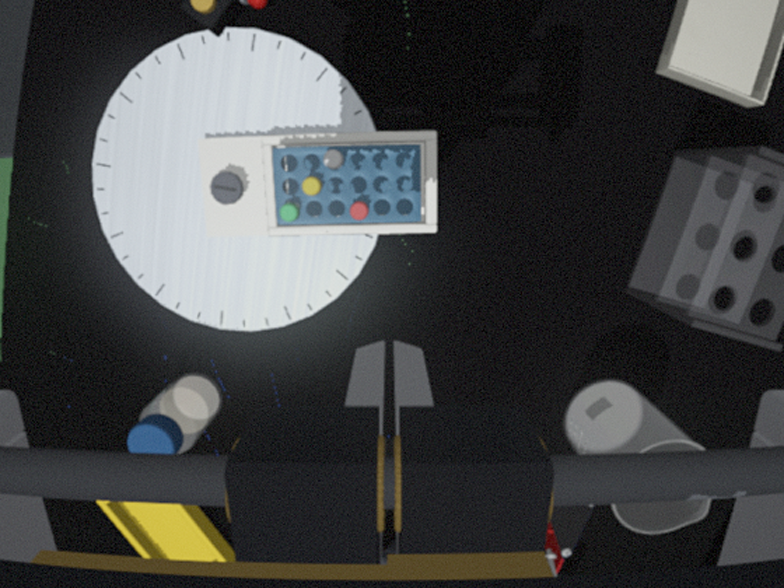

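The wrist view shows the closed fingers at (390,370), the carrier with its far corners at (437,132) and (437,234), and the pin head at (227,187). The path in is clear: the blue-cap bottle is at (175,415), and the beaker is far to the right.

```bash
python3 - <<'E'
from h import *
c=get_calibration('wrist')
for x,y,z in [(227,187,33.5),(437,132,28),(437,234,28),(270,234,28),(204,6,37.5)]:
    print(pix2w(c,(x+.5)/1.4-.5,(y+.5)/1.4-.5,z).round(1))
E
```

```text
[493.8 -56.4  33.5]
[628.2  17.9  28. ]
[648.1 -51.2  28. ]
[529.6 -82.5  28. ]
[455.3  57.7  37.5]
```

{"api": "jog_arm", "payload": {"plan": [0, 0, -0.05, 0, 0, 0, 0, 0, -0.1, 0, 0, 0, 0, 0, -0.14, 0, 0, 0, 0, 0, -0.17, 0, 0, 0, 0, 0, -0.185, 0, 0, 0, 0, 0, -0.191, 0, 0, 0, 0, 0, -0.191, 0, 0, 0, -0.0025, 0.01, -0.191, 0, 0, 0, -0.004, 0.015, -0.191, 0, 0, 0, -0.004, 0.015, -0.191, 0, 0, 0, -0.004, 0.015, -0.191, 0, 0, 0]}}

```text
clock: 3.15
eef_pos: [617.8, -75.4, 15.1]
eef_rot: [3.141, 0.0, 1.83]
wrist_force: [0.0, 0.2, -0.1]
finger_gap: 0.6
finger_force: 0.0
```

```bash
cat > arc.py <<'E'
# rows: TCP at carrier coords (xa, -yo) for carrier angle th; shifts from pose (angle t0)
import numpy as np,sys
pin=np.array([492.5,-57.5]); 
def pos(t,xa,yo): t=np.radians(t); return pin+xa*np.array([np.cos(t),np.sin(t)])+yo*np.array([np.sin(t),-np.cos(t)])
x0,y0,t0,y1,t1,n,xa=[float(a) for a in sys.argv[1:8]]
for k in range(1,int(n)+1):
    t=t0+(t1-t0)*k/n
    q=pos(t,xa,y1)-[x0,y0]
    print('%.4f, %.4f, 0, 0, 0, %.1f,'%(q[0]/1e3,q[1]/1e3,t-t0),end=' ')
E
python3 arc.py 617.5 -75.4 14.8 44 48 20 116
```

```text
-0.0013, 0.0086, 0, 0, 0, 1.7, -0.0011, 0.0122, 0, 0, 0, 3.3, -0.0010, 0.0158, 0, 0, 0, 5.0, -0.0009, 0.0193, 0, 0, 0, 6.6, -0.0010, 0.0229, 0, 0, 0, 8.3, -0.0012, 0.0265, 0, 0, 0, 10.0, -0.0015, 0.0301, 0, 0, 0, 11.6, -0.0019, 0.0337, 0, 0, 0, 13.3, -0.0025, 0.0372, 0, 0, 0, 14.9, -0.0031, 0.0408, 0, 0, 0, 16.6, -0.0038, 0.0443, 0, 0, 0, 18.3, -0.0046, 0.0478, 0, 0, 0, 19.9, -0.0055, 0.0513, 0, 0, 0, 21.6, -0.0065, 0.0547, 0, 0, 0, 23.2, -0.0076, 0.0581, 0, 0, 0, 24.9, -0.0089, 0.0615, 0, 0, 0, 26.6, -0.0102, 0.0649, 0, 0, 0, 28.2, -0.0116, 0.0682, 0, 0, 0, 29.9, -0.0131, 0.0714, 0, 0, 0, 31.5, -0.0147, 0.0747, 0, 0, 0, 33.2,
```

{"api": "jog_arm", "payload": {"plan": [-0.0006, 0.003, 0, 0, 0, 0.5, -0.0012, 0.006, 0, 0, 0, 1.0, -0.0013, 0.0086, 0, 0, 0, 1.7, -0.0011, 0.0122, 0, 0, 0, 3.3, -0.001, 0.0158, 0, 0, 0, 5.0, -0.0009, 0.0193, 0, 0, 0, 6.6, -0.001, 0.0229, 0, 0, 0, 8.3, -0.0012, 0.0265, 0, 0, 0, 10.0, -0.0015, 0.0301, 0, 0, 0, 11.6, -0.0019, 0.0337, 0, 0, 0, 13.3, -0.0025, 0.0372, 0, 0, 0, 14.9, -0.0031, 0.0408, 0, 0, 0, 16.6, -0.0038, 0.0443, 0, 0, 0, 18.3, -0.0046, 0.0478, 0, 0, 0, 19.9, -0.0055, 0.0513, 0, 0, 0, 21.6, -0.0065, 0.0547, 0, 0, 0, 23.2, -0.0076, 0.0581, 0, 0, 0, 24.9, -0.0089, 0.0615, 0, 0, 0, 26.6, -0.0102, 0.0649, 0, 0, 0, 28.2]}}

```text
clock: 5.05
eef_pos: [607.3, -10.4, 14.5]
eef_rot: [3.141, 0.0, 2.324]
wrist_force: [2.9, -1.4, 1.0]
finger_gap: 0.4
finger_force: 1.5
```

```bash
python3 - <<'E'
from h import *
s=manip.read_state(); print(s['clock'],s['eef_pos'],s['eef_rot'],s['wrist_force'])
c,p,d=snap('wrist','w2',k=1.4); np.save('pics/w2_c.npy',np.array([c],dtype=object),allow_pickle=True)
E
```

```text
5.05 [607.26795021 -10.40084982  14.49544473] [3.14148863e+00 8.77369311e-05 2.32433837e+00] [ 2.90133087 -1.38348324  1.01573498]
```

View pics/w2.png

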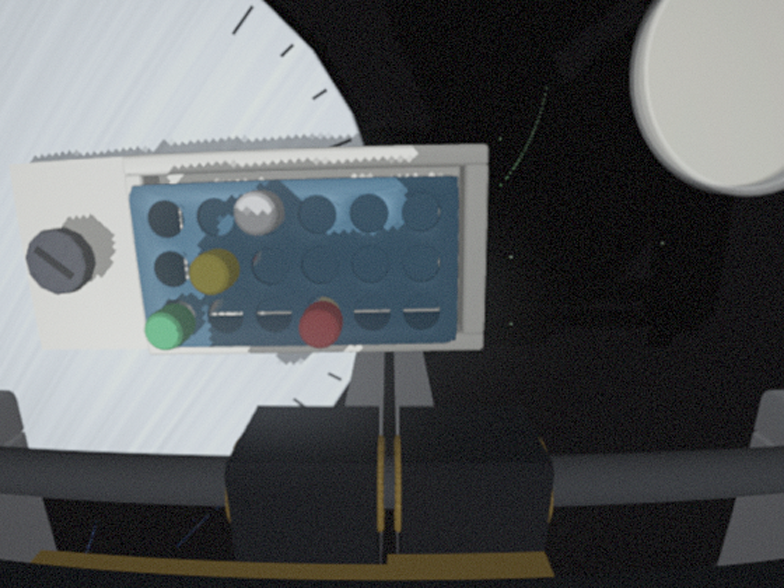

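The fingers are flat against the carrier wall near (390,352), the rack is seated, and the drag is about 3 N. Continuing.

```bash
python3 arc.py 607.3 -10.5 43 44 61 13 116
```

```text
-0.0011, 0.0027, 0, 0, 0, 1.4, -0.0024, 0.0054, 0, 0, 0, 2.8, -0.0037, 0.0081, 0, 0, 0, 4.2, -0.0050, 0.0108, 0, 0, 0, 5.5, -0.0064, 0.0134, 0, 0, 0, 6.9, -0.0079, 0.0160, 0, 0, 0, 8.3, -0.0095, 0.0186, 0, 0, 0, 9.7, -0.0111, 0.0211, 0, 0, 0, 11.1, -0.0128, 0.0236, 0, 0, 0, 12.5, -0.0145, 0.0261, 0, 0, 0, 13.8, -0.0163, 0.0285, 0, 0, 0, 15.2, -0.0182, 0.0308, 0, 0, 0, 16.6, -0.0201, 0.0331, 0, 0, 0, 18.0,
```

{"api": "jog_arm", "payload": {"plan": [-0.0011, 0.0027, 0, 0, 0, 1.4, -0.0024, 0.0054, 0, 0, 0, 2.8, -0.0037, 0.0081, 0, 0, 0, 4.2, -0.005, 0.0108, 0, 0, 0, 5.5, -0.0064, 0.0134, 0, 0, 0, 6.9, -0.0079, 0.016, 0, 0, 0, 8.3, -0.0095, 0.0186, 0, 0, 0, 9.7, -0.0111, 0.0211, 0, 0, 0, 11.1, -0.0128, 0.0236, 0, 0, 0, 12.5, -0.0145, 0.0261, 0, 0, 0, 13.8, -0.0163, 0.0285, 0, 0, 0, 15.2, -0.0182, 0.0308, 0, 0, 0, 16.6, -0.0201, 0.0331, 0, 0, 0, 18.0]}}

```text
clock: 6.4
eef_pos: [587.1, 22.6, 14.5]
eef_rot: [3.142, 0.0, 2.638]
wrist_force: [3.0, -1.1, 1.2]
finger_gap: 0.5
finger_force: 1.7
```

```bash
python3 - <<'E'
from h import *
s=manip.read_state(); print(s['clock'],s['eef_pos'],s['eef_rot'],s['wrist_force'])
c,p,d=snap('wrist','w3',k=1.4); print(c)
E
```

```text
6.4 [587.11469749  22.60325831  14.49225034] [3.14150853e+00 1.18448960e-04 2.63811516e+00] [ 3.00784914 -1.13814484  1.15916862]
{'fx': 348.236839653665, 'fy': 348.236839653665, 'cx': 277.5893652382599, 'cy': 213.39963965844115, 'k1': -0.09099394918788685, 'origin': array([524.1036414 ,  58.30007236, 193.3165607 ]), 'attitude': array([ 2.88866866e+00, -1.67405217e-04,  1.06774709e+00])}
```

View pics/w3.png

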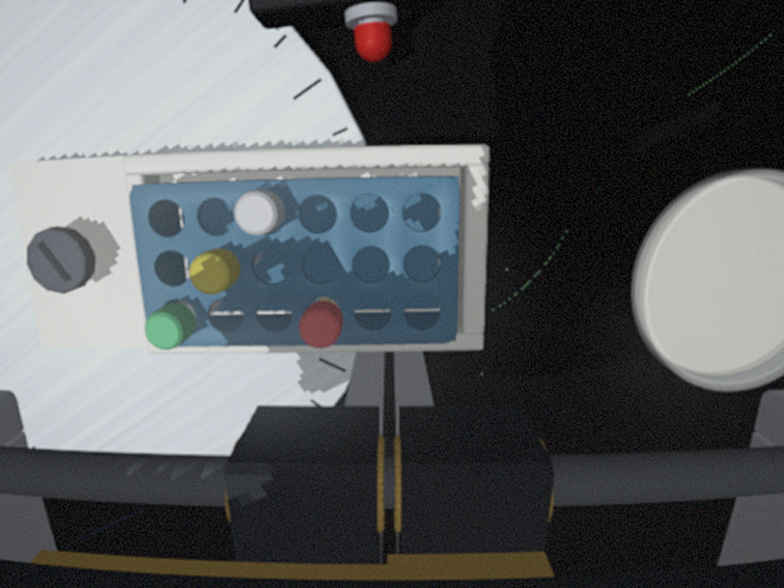

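The red tip's end is at (374,60) and the carrier's near wall edge at (374,148). I'll measure the gap.

```bash
python3 - <<'E'
from h import *
c=get_calibration('wrist')
f=lambda x,y,z: pix2w(c,(x+.5)/1.4-.5,(y+.5)/1.4-.5,z)[:2]
pin=f(60,260,33.5); a,b=f(130,157,28),f(486,146,28); t=f(374,60,19)
u=(b-a)/np.linalg.norm(b-a); n=np.array([-u[1],u[0]]); th=np.degrees(np.arctan2(u[1],u[0]))
print(pin,th,'wall y',(a-pin)@n,'tip along',(t-pin)@u,'tip y',(t-pin)@n)
v=t-pin;r=np.hypot(*v);print(r,'contact angle',np.degrees(np.arctan2(v[1],v[0])-np.arcsin(36/r)))
E
python3 arc.py 587.2 22.6 61 44 69 8 116
```

```text
[492.87969988 -54.80830122] 62.42189503925178 wall y 33.4530661948134 tip along 110.55166682060907 tip y 62.647891428841874
127.06860091027569 contact angle 75.50349392315798
-0.0014, 0.0017, 0, 0, 0, 1.0, -0.0028, 0.0033, 0, 0, 0, 2.0, -0.0043, 0.0049, 0, 0, 0, 3.0, -0.0058, 0.0064, 0, 0, 0, 4.0, -0.0073, 0.0080, 0, 0, 0, 5.0, -0.0089, 0.0095, 0, 0, 0, 6.0, -0.0104, 0.0110, 0, 0, 0, 7.0, -0.0121, 0.0124, 0, 0, 0, 8.0,
```

{"api": "jog_arm", "payload": {"plan": [-0.0014, 0.0017, 0, 0, 0, 1.0, -0.0028, 0.0033, 0, 0, 0, 2.0, -0.0043, 0.0049, 0, 0, 0, 3.0, -0.0058, 0.0064, 0, 0, 0, 4.0, -0.0073, 0.008, 0, 0, 0, 5.0, -0.0089, 0.0095, 0, 0, 0, 6.0, -0.0104, 0.011, 0, 0, 0, 7.0, -0.0121, 0.0124, 0, 0, 0, 8.0, -0.0121, 0.0124, 0, 0, 0, 8.0]}}

```text
clock: 7.35
eef_pos: [574.8, 35.0, 14.4]
eef_rot: [-3.142, -0.0, 2.777]
wrist_force: [2.3, 0.1, -0.1]
finger_gap: 0.6
finger_force: 0.9
```

```bash
python3 arc.py 575.1 35.0 69 44 73 8 116; python3 - <<'E'
from h import *
s=manip.read_state(); print(s['clock'],s['eef_pos'],s['wrist_force'])
c=get_calibration('wrist');p,d=camera('wrist'); print(c['origin'],c['attitude'])
cv2.imwrite('pics/w4.png',cv2.resize(p[0:130,200:360],None,fx=4,fy=4,interpolation=cv2.INTER_CUBIC)[:,:,::-1])
E
```

```text
-0.0008, 0.0007, 0, 0, 0, 0.5, -0.0016, 0.0015, 0, 0, 0, 1.0, -0.0024, 0.0022, 0, 0, 0, 1.5, -0.0032, 0.0029, 0, 0, 0, 2.0, -0.0041, 0.0035, 0, 0, 0, 2.5, -0.0049, 0.0042, 0, 0, 0, 3.0, -0.0058, 0.0049, 0, 0, 0, 3.5, -0.0066, 0.0056, 0, 0, 0, 4.0, 7.35 [574.84920789  35.04242578  14.41791655] [ 2.25957347  0.12079998 -0.12929539]
[507.71052844  61.6167415  193.29319792] [ 2.88911160e+00 -1.64655685e-05  1.20635448e+00]
```

View pics/w4.png

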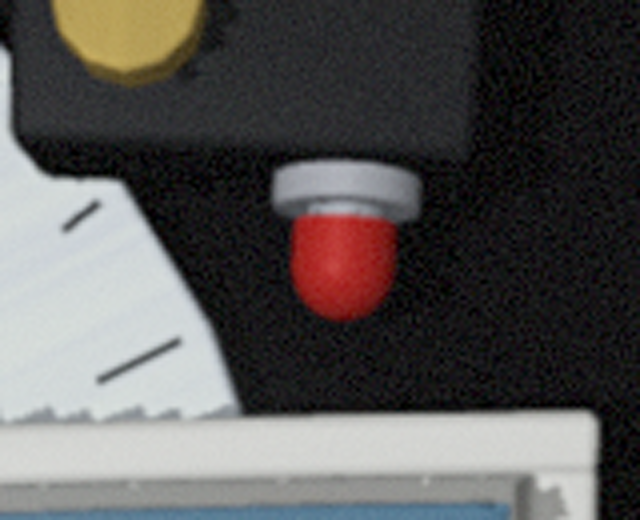

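The tip's end is at (342,321) and the wall edge at (342,413). Measuring again.

```bash
python3 - <<'E'
from h import *
c=get_calibration('wrist')
f=lambda x,y,z: pix2w(c,200+(x+.5)/4-.5,(y+.5)/4-.5,z)[:2]
t=f(342,320,19); a,b=f(250,414,28),f(590,410,28); u=(b-a)/np.linalg.norm(b-a); n=np.array([-u[1],u[0]])
print(t,np.degrees(np.arctan2(u[1],u[0])),'gap',(t-a)@n)
E
```

```text
[489.54241583  72.38431306] 69.98701743215317 gap 11.240587552647225
```

{"api": "jog_arm", "payload": {"plan": [-0.0008, 0.0007, 0, 0, 0, 0.5, -0.0016, 0.0015, 0, 0, 0, 1.0, -0.0024, 0.0022, 0, 0, 0, 1.5, -0.0032, 0.0029, 0, 0, 0, 2.0, -0.0041, 0.0035, 0, 0, 0, 2.5, -0.0049, 0.0042, 0, 0, 0, 3.0, -0.0058, 0.0049, 0, 0, 0, 3.5, -0.0066, 0.0056, 0, 0, 0, 4.0]}}

```text
clock: 8.2
eef_pos: [568.4, 40.5, 14.4]
eef_rot: [-3.141, -0.0, 2.846]
wrist_force: [2.5, -0.1, -0.3]
finger_gap: 0.2
finger_force: 1.1
```

```bash
python3 arc.py 568.5 40.6 73 44 78 20 116; python3 - <<'E'
from h import *
for i in range(4):
    s=manip.read_state(); print(s['clock'],s['eef_pos'],s['wrist_force'])
E
```

```text
-0.0004, 0.0003, 0, 0, 0, 0.2, -0.0009, 0.0006, 0, 0, 0, 0.5, -0.0013, 0.0010, 0, 0, 0, 0.8, -0.0017, 0.0013, 0, 0, 0, 1.0, -0.0022, 0.0016, 0, 0, 0, 1.2, -0.0026, 0.0019, 0, 0, 0, 1.5, -0.0030, 0.0022, 0, 0, 0, 1.8, -0.0035, 0.0026, 0, 0, 0, 2.0, -0.0039, 0.0029, 0, 0, 0, 2.2, -0.0044, 0.0032, 0, 0, 0, 2.5, -0.0048, 0.0035, 0, 0, 0, 2.8, -0.0052, 0.0038, 0, 0, 0, 3.0, -0.0057, 0.0041, 0, 0, 0, 3.2, -0.0061, 0.0044, 0, 0, 0, 3.5, -0.0066, 0.0047, 0, 0, 0, 3.8, -0.0070, 0.0050, 0, 0, 0, 4.0, -0.0075, 0.0053, 0, 0, 0, 4.2, -0.0079, 0.0056, 0, 0, 0, 4.5, -0.0084, 0.0059, 0, 0, 0, 4.8, -0.0088, 0.0062, 0, 0, 0, 5.0, 8.2 [568.35674737  40.45858438  14.38923935] [ 2.48963859 -0.09585528 -0.26070497]
8.2 [568.35674737  40.45858438  14.38923935] [ 2.48963859 -0.09585528 -0.26070497]
8.2 [568.35674737  40.45858438  14.38923935] [ 2.48963859 -0.09585528 -0.26070497]
8.2 [568.35674737  40.45858438  14.38923935] [ 2.48963859 -0.09585528 -0.26070497]
```

{"api": "jog_arm", "payload": {"plan": [-0.0004, 0.0003, 0, 0, 0, 0.2, -0.0009, 0.0006, 0, 0, 0, 0.5, -0.0013, 0.001, 0, 0, 0, 0.8, -0.0017, 0.0013, 0, 0, 0, 1.0, -0.0017, 0.0013, 0, 0, 0, 1.0]}}

```text
clock: 8.7
eef_pos: [566.7, 41.7, 14.4]
eef_rot: [-3.142, -0.0, 2.863]
wrist_force: [1.1, 0.1, 0.2]
finger_gap: 0.4
finger_force: 0.6
```

{"api": "jog_arm", "payload": {"plan": [-0.0004, 0.0003, 0, 0, 0, 0.2, -0.0008, 0.0006, 0, 0, 0, 0.4, -0.0008, 0.0006, 0, 0, 0, 0.4]}}

```text
clock: 9.0
eef_pos: [565.9, 42.4, 14.4]
eef_rot: [-3.142, -0.0, 2.87]
wrist_force: [2.1, 0.4, -1.0]
finger_gap: 1.0
finger_force: 0.6
```

{"api": "jog_arm", "payload": {"plan": [-0.0004, 0.0003, 0, 0, 0, 0.2, -0.0008, 0.0006, 0, 0, 0, 0.4, -0.0008, 0.0006, 0, 0, 0, 0.4]}}

```text
clock: 9.3
eef_pos: [565.3, 42.9, 14.5]
eef_rot: [3.142, 0.0, 2.877]
wrist_force: [4.2, -0.8, -2.1]
finger_gap: 0.4
finger_force: 1.4
```

{"api": "jog_arm", "payload": {"plan": [-0.0004, 0.0002, 0, 0, 0, 0.2, -0.0004, 0.0002, 0, 0, 0, 0.2]}}

```text
clock: 9.5
eef_pos: [565.0, 43.1, 14.5]
eef_rot: [3.141, 0.001, 2.881]
wrist_force: [4.0, -0.1, -2.0]
finger_gap: 0.4
finger_force: 2.0
```

{"api": "jog_arm", "payload": {"plan": [-0.0004, 0.0002, 0, 0, 0, 0.2, -0.0004, 0.0002, 0, 0, 0, 0.2]}}

```text
clock: 9.7
eef_pos: [564.7, 43.3, 14.6]
eef_rot: [3.141, 0.001, 2.884]
wrist_force: [5.8, -0.1, -1.5]
finger_gap: 0.4
finger_force: 2.5
```

{"api": "jog_arm", "payload": {"plan": [-0.0004, 0.0002, 0, 0, 0, 0.2, -0.0004, 0.0002, 0, 0, 0, 0.2]}}

```text
clock: 9.9
eef_pos: [564.5, 43.5, 14.7]
eef_rot: [3.141, 0.001, 2.888]
wrist_force: [6.0, 0.0, -2.1]
finger_gap: 0.2
finger_force: 2.8
```

{"api": "jog_arm", "payload": {"plan": [-0.0004, 0.0002, 0, 0, 0, 0, -0.0004, 0.0002, 0, 0, 0, 0]}}

```text
clock: 10.1
eef_pos: [564.2, 43.6, 14.7]
eef_rot: [3.141, 0.002, 2.887]
wrist_force: [6.8, -1.3, -1.6]
finger_gap: 0.2
finger_force: 3.2
```

{"api": "jog_arm", "payload": {"plan": [-0.0004, 0.0002, 0, 0, 0, 0, -0.0004, 0.0002, 0, 0, 0, 0]}}

```text
clock: 10.3
eef_pos: [564.0, 43.7, 14.8]
eef_rot: [3.141, 0.002, 2.887]
wrist_force: [6.2, -1.0, -2.6]
finger_gap: 0.3
finger_force: 3.7
```

{"api": "jog_arm", "payload": {"plan": [-0.0004, 0.0001, 0, 0, 0, 0, -0.0004, 0.0001, 0, 0, 0, 0, -0.0004, 0.0001, 0, 0, 0, 0]}}

```text
clock: 10.6
eef_pos: [563.7, 43.8, 14.9]
eef_rot: [3.141, 0.002, 2.887]
wrist_force: [8.5, -1.5, -2.1]
finger_gap: 0.6
finger_force: 4.1
```

```bash
python3 - <<'E'
from h import *
c,p,d=snap('wrist','w5',crop=(0,0,360,260),k=2.2)
F=[]
for i in range(8):
    s=manip.read_state(); F.append(s['wrist_force']); camera('wrist')
print(s['clock'],s['eef_pos'],np.round(F,1).tolist(),np.mean(F,0))
E
```

```text
11.0 [563.78159144  43.81421798  14.93487487] [[7.9, -2.1, -2.3], [7.4, -1.2, -2.4], [7.1, -0.8, -2.1], [7.8, -2.5, -1.7], [7.3, -1.0, -2.0], [8.4, -2.5, -1.7], [7.9, -1.0, -1.7], [7.8, -0.9, -1.7]] [ 7.70511542 -1.5084554  -1.95381759]
```

View pics/w5.png

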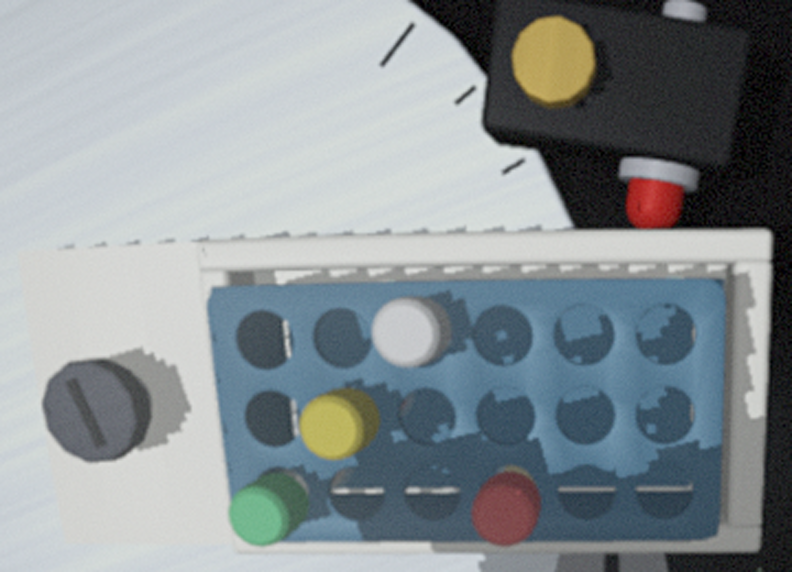

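The carrier touches the tip at (655,228), the rack is seated and the push is about 7.8 N including drag. I'll hold a bit longer, then back off.

{"api": "jog_arm", "payload": {"plan": [0, 0, 0, 0, 0, 0, 0, 0, 0, 0, 0, 0, 0, 0, 0, 0, 0, 0, 0, 0, 0, 0, 0, 0, 0.0005, -0.0001, 0, 0, 0, 0, 0.001, -0.0003, 0, 0, 0, 0, 0.0015, -0.0004, 0, 0, 0, 0, 0.002, -0.0005, 0, 0, 0, 0, 0.003, -0.0008, 0, 0, 0, 0, 0.004, -0.0011, 0, 0, 0, 0, 0.006, -0.0016, 0, 0, 0, 0, 0.012, -0.0032, 0, 0, 0, 0, 0.022, -0.006, 0, 0, 0, 0, 0.03, -0.008, 0, 0, 0, 0, 0.03, -0.008, 0.03, 0, 0, 0, 0.03, -0.008, 0.07, 0, 0, 0, 0.03, -0.008, 0.11, 0, 0, 0, 0.03, -0.008, 0.15, 0, 0, 0, 0.03, -0.008, 0.15, 0, 0, 0]}}

```text
clock: 12.95
eef_pos: [595.2, 35.9, 170.3]
eef_rot: [3.139, 0.008, 2.887]
wrist_force: [0.6, 0.8, 0.2]
finger_gap: 0.8
finger_force: 0.0
```

```bash
python3 - <<'E'
from h import *
s=manip.read_state(); print(s['clock'],s['eef_pos'],s['wrist_force'])
c,p,d=snap('wrist','w6',k=1.4); print(c['origin'],c['attitude'])
E
```

```text
12.95 [595.15912825  35.94618807 170.27183461] [0.55062075 0.78956347 0.16751857]
[523.95978678  54.91935395 348.50827198] [ 2.88019616e+00 -2.26243475e-03  1.31702107e+00]
```

View pics/w6.png

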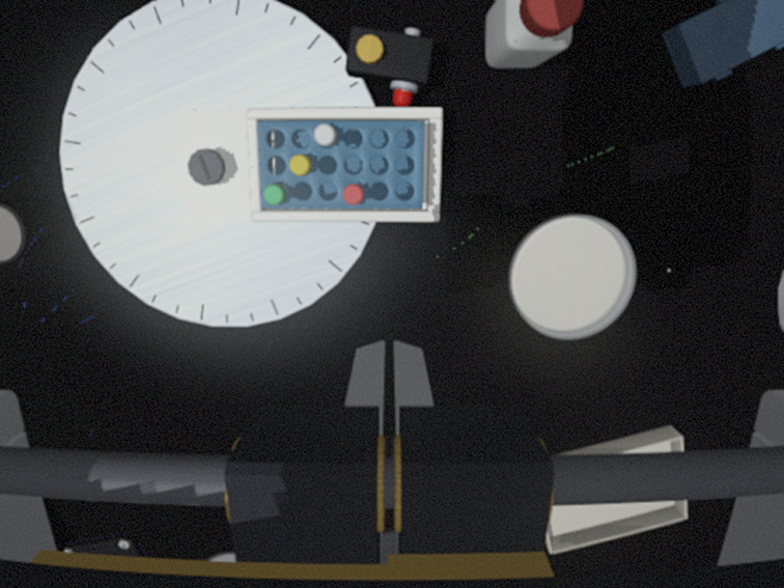

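The carrier rests on the red tip at (402,106), the rack is seated, the dish and bottles look untouched, and the gripper is clear.

```bash
python3 -c "
from cell import manip
print(manip.sign_off())"
```

```text
the job is handed in; nothing more can be done
None
```

The carrier was turned counter-clockwise onto the red tip and pressed with about 7.8 N at the wrist, including an estimated 1–2.4 N of drag, for over half a second. It was left resting against the tip with the rack seated; the stop, bottles and dish showed no visible shift in the last picture, and the job is handed in.

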